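# Run the tube carousel once round past its code reader

### The job

Turn the tube carousel anticlockwise seen from above (its upright black post is there to push on): bring the post up to the reader's window, carry on through one more whole turn, and leave it standing with the post in front of the window again, so that every tube has gone by. Then press the button on top of the reader head right down to store the list, and leave everything else on the bench where it is.

Things in the scene. Friction and masses are not known exactly. Their poses are not given: they have to be found in the camera images.
- reader: The fixed appliance: a white round deck 224 mm across, 22 mm high, on which the carousel turns, with a grey reader head at the deck's edge. A fixed tube rack (83 mm high) stands 150 to 270 mm from the axis on the +x side. The appliance's place and heading vary. Origin: on the carousel's axis, at bench height; its y axis points from there to the reader head.
- axis (a point): Point on the carousel's upright turning axis, at the top of its aluminium flange (30 mm above the bench). The carousel: an aluminium disc of radius 105 mm with a grey drum of radius 66 mm in the middle (top at 50 mm), in which capped blood tubes are fixed in a ring of radius 50 mm, caps up to 88 mm above the bench.
- post (a point): Centre of the top end of the upright black post one pushes: 15 mm thick, standing on the bare aluminium flange 90 mm from the carousel's axis, from 30 to 75 mm above the bench (this point: 75 mm), with a low steel collar 22 mm wide at its foot. It goes round with the carousel. Nothing fixed and higher than the flange lies between 66 mm (the drum) and 138 mm (the reader head) from the axis.
- carousel (a joint): Turn of the carousel in rad, growing anticlockwise seen from above; 0 with the post straight in front of the reader's window, 6.283 after one whole turn from there. It starts between -1.6 and -0.3, i.e. the post has yet to come up to the window. It turns freely without stops, with some drag (about 1.5 N at the post) and stays where it is left.
- window (a point): Centre of the dark scan window, 36 mm wide, in the inner face of the reader head, 141 mm from the carousel's axis and 46 mm above the bench. The head is a grey box 80 mm wide (along the deck's edge) and 55 mm deep, its top 66 mm above the bench, reaching from 140 to 195 mm from the axis.
- store_button (a joint): Travel of the button in m: 0 up, 0.006 fully down (takes 4 N); springs back when let go.
- store_button_top (a point): Centre of the top face of the white round push button, 28 mm across, in a black housing on top of the reader head; it is pressed straight down.
- jar: Bystander, to be left alone: small jar with lid, 52 mm across, 65 mm high; origin at the centre of its underside.
- tip_box: Bystander, to be left alone: blue pipette-tip box with clear lid, 85 x 120 x 57 mm; origin at the centre of its underside.
- marker: Bystander, to be left alone: marker pen lying flat, 125 mm long, 13 mm thick; origin at the centre of its underside.
- vial: Bystander, to be left alone: small capped vial standing, 28 mm across, 50 mm high; origin at the centre of its underside.
- reagent: Bystander, to be left alone: reagent bottle, 68 mm across, 170 mm high, out to the right side; origin at the centre of its underside.
- beaker: Bystander, to be left alone: glass beaker, 72 mm across, 85 mm high, far left; origin at the centre of its underside.
- pipette: Bystander, to be left alone: hand pipette lying flat, about 240 mm long, 26 mm thick, out to the left side; origin at the centre of its underside.

How it is judged:
On the way, in this order (a step that is already met when the one before it is completed fails the run):
1. the post has come past the reader's window for the first time (value of joint carousel above 0.35 rad).
2. the carousel is more than half way round (value of joint carousel above 3.4 rad).
3. a whole turn after the first time, the post stands still in front of the window (within 0.17 rad, 15 mm) (value of joint carousel between 6.113 and 6.453 rad and velocity of joint carousel between -0.1 and 0.1 rad/s), for 0.2 s.
4. the button is pressed down with the post in front of the window (value of joint carousel between 6.113 and 6.453 rad and value of joint store_button above 0.004 m).
At the end, for the whole second after the job is handed in: The carousel stands still one whole turn anticlockwise (6.283 rad, within 0.17) past where the post first faced the window; the button has been pressed since (at least 4 of its 6 mm) and is up again; the other things on the bench are within 30 mm of where they were (value of joint carousel between 6.113 and 6.453 rad and velocity of joint carousel between -0.05 and 0.05 rad/s and value of joint store_button below 0.002 m and not (distance of any of jar, tip_box, marker, vial, reagent, beaker, pipette from where it was at the start of the episode above 0.03 m)); the robot touches nothing.
It fails at once if something else on the bench is moved by more than 30 mm (distance of any of jar, tip_box, marker, vial, reagent, beaker, pipette from where it was at the start of the episode above 0.03 m).
It fails at once if the button is pressed before the turn is done (value of joint store_button above 0.004 m and value of joint carousel below 5.8 rad).
It also fails if it takes over 61 s, if anything falls off the work surface, if the arm or the gripper's body presses on something with over 40 N, if the wrist force passes 120 N, or if a joint passes its speed limit or range.

### The arm

A 6-joint arm with a two-finger parallel gripper is mounted at the origin on the work surface. World frame = base frame: x ahead of the robot, y to its left, z up, the work surface at z = 0. Lengths are in m, angles in rad, forces in N, time in s.
With the tool pointing down it reaches from about 0.35 to 0.725 m from the base axis. Payload 4.3 kg.
Tool frame: the origin (TCP) lies midway between the tips of the shut fingers; the grasp point (between the pads) lies 19 mm behind it; z points along the fingers, y is the line along which they close (so a half turn about z gives the same grasp; the last joint's range is limited). The gripper opens to 85 mm and grips with 20 to 120 N. Pads are 22 mm wide; open, the fingers measure 114 mm over their backs; the gripper's body (76 mm by 85 mm) begins 54 mm behind the grasp point. The pads swing forward as they close: fully open they stand 13 mm farther back than shut.
Start: joints at [1.189, 0.377, 0.081, 1.274, 0, 1.46], TCP at [0.154, 0.554, 0.231] pointing down, gripper open.
Joint ranges: [-2.72, 2.72], [-0.84, 1.66], [-1.02, 1.22], [-1.77, 2.12], [-1.37, 1.28], [-3.14, 3.14]. Speed limits (rad/s): [2.57, 2.57, 3.14, 3.14, 3.14, 3.14].

### API

Orientations are given as a unit quaternion [x, y, z, w].
In Python, from rig import ctrl gives the robot as it stands.
- The arm moves only by the tool servo_tool, never from a script. Its arguments are lists of equal length, an entry for each row: "fingers": the closure, from 0 (fully open) to 1 (shut); "offset": the shift along the tool's x, y, z in mm, a list of three; "delta_rot": the turn, a rotation vector about the tool's x, y, z in degrees, a list of three. A call has 1 to 12 rows; each row is the pose to reach, as a shift and turn from the pose commanded when the call began, along the tool's axes at that moment; what a row does not reach only later rows make up. A row lasts 1/10 s, in which the tool goes at most 50 mm and 8.59 degrees, less where a joint would pass 70% of its speed; a pose out of reach is approached as far as the arm can. A call with a gripper value outside its range is refused whole. The fingers move at their own pace and stop on an object; "force" is the grip in N (left out, the last holds). Time passes only in rows, so rows that repeat a pose let the fingers close. It gives the time, the measured TCP pose, the force, the opening and the grip force at its end, in the units of the state.
- ctrl.read_state(): the state, without advancing time (a new reading comes with each control period).
- ctrl.camera(name): name is "scene" or "top" or "wrist"; returns a dict with "frame" (480x640x3 uint8, red, green, blue), "fx", "fy", "cx", "cy" (pixels), "rvec" (rotation vector, rad) and "tvec" (3), from world to camera coordinates, as OpenCV has them. Camera axes: x right, y down, z forward; pixel columns grow to the right and rows downward; lengths in m; the calibration is good to about 2 mm. A picture is of the moment at which its call begins. There is no depth.
- ctrl.close_job(): hands the job in; it is judged then, once.
The state is a dict: "time": time; "qpos": joint angles; "joint_vel": joint speeds; "joint_efforts": joint torques, N m; "position": TCP position; "eef_rot": TCP orientation; "ft_force": force on the tool from outside, world axes, zero at the start; "torque": the same for the moment, N m; "gripper_width": opening from 0.0 (shut) to 1.0 (fully open); "gripper_force": force on a finger pad.
Only numpy, scipy, OpenCV 4.12 (cv2) and the standard library are available. Lean on these libraries where they do the work, as an engineer would, in place of code of your own. Each camera call takes 0.05 s, during which the arm holds its last target. There are 200 camera calls.

## Working session

There is one attempt and no reset: what is moved stays moved. The work goes in short steps, Python scripts to look and compute and a tool call to move; the robot and the scene stay as the last step left them, time stands still between calls to the robot, and variables do not carry over. Pictures are saved under pics/ and viewed, at most 10 in all, crops included, and the job is handed in when it is done.

Besides the shell and the picture viewer there is one more tool, called in YAML: its name, and indented under it one key for each argument. servo_tool: Moves the arm, as the interface text tells. Its arguments: {"type":"object","properties":{"fingers":{"type":"array"},"offset":{"type":"array"},"delta_rot":{"type":"array"},"force":{"type":"number"}},"required":["fingers","offset","delta_rot"]}

```bash
mkdir -p pics
python3 - <<'E'
from rig import ctrl
import cv2,pickle
s=ctrl.read_state();print(s['time'],s['position'],s['eef_rot'])
d={}
for n in ("top","scene"):
    c=ctrl.camera(n);d[n]=c;cv2.imwrite(f"pics/{n}0.png",c["frame"][:,:,::-1]);print(n,c["fx"],c["cx"],c["cy"],c["rvec"],c["tvec"])
pickle.dump(d,open("c0.pkl","wb"))
E
```

```text
0.0 [0.15413344 0.55329033 0.23036491] [ 1.35488928e-01  9.90778348e-01 -9.75966455e-04 -2.50787800e-04]
top 602.3388607289929 324.82845987923633 239.12835738671953 [ 2.18592967 -2.16332342  0.06907325] [0.00201774 0.55158698 1.44392666]
scene 585.2822318590476 320.86338803093105 251.62155915425484 [ 2.20634025  1.38417669 -0.41818664] [-0.26060969 -0.35315485  1.76092229]
```

View pics/top0.png

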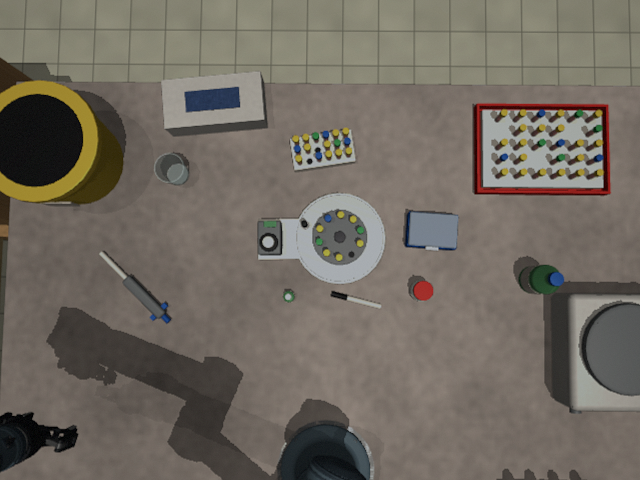

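View pics/scene0.png

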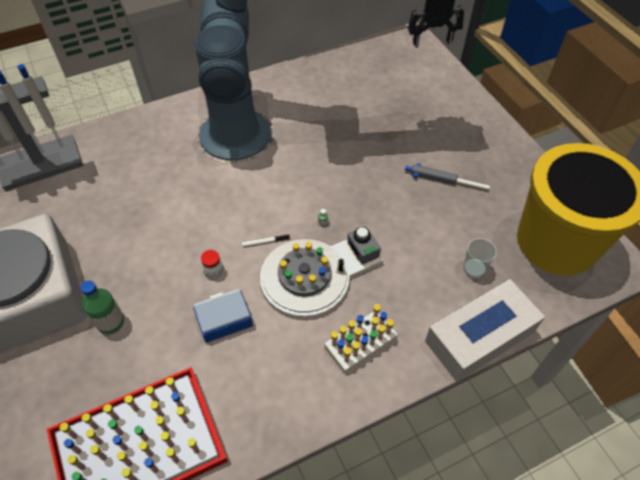

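Top view: carousel at about (341,237), post at about (305,224), reader head and button at about (268,241), rack at (323,148). The scene view shows the post at about (341,265) and the button at about (362,234). Next I'll measure them.

```bash
cat > h.py <<'E'
import numpy as np,cv2
def K(c): return np.array([[c["fx"],0,c["cx"]],[0,c["fy"],c["cy"]],[0,0,1.]])
def ray(c,p):
    R=cv2.Rodrigues(np.array(c["rvec"],float))[0];t=np.array(c["tvec"],float)
    d=R.T@np.linalg.inv(K(c))@np.array([p[0],p[1],1.]);return -R.T@t,d
def plane(c,p,z):
    o,d=ray(c,p);return o+d*(z-o[2])/d[2]
def tri(c1,p1,c2,p2):
    P=[K(c)@np.c_[cv2.Rodrigues(np.array(c["rvec"],float))[0],np.array(c["tvec"],float)] for c in(c1,c2)]
    X=cv2.triangulatePoints(P[0],P[1],np.array(p1,float),np.array(p2,float)).ravel();return X[:3]/X[3]
def blob(c,m,box):
    x0,y0,x1,y1=box;n,l,s,ce=cv2.connectedComponentsWithStats(m[y0:y1,x0:x1].astype(np.uint8))
    return sorted([(int(s[i,4]),(ce[i]+[x0,y0]).round(1),s[i,:4].tolist()) for i in range(1,n)],key=lambda a:-a[0])[:3]
E
python3 - <<'E'
from h import *;import pickle
d=pickle.load(open("c0.pkl","rb"));T,S=d["top"],d["scene"]
def g(c):return c["frame"].astype(int)
t,s=g(T),g(S)
wt=t.min(2)>185; ws=s.min(2)>185
print("btn",blob(T,wt,(258,228,280,256)),blob(S,ws,(350,222,376,246)))
print("post",blob(T,t.max(2)<50,(296,212,314,236)),blob(S,s.max(2)<50,(333,254,350,278)))
m=(t.min(2)>150)&(np.ptp(t,axis=2)<40)
m[:, :296]=0; m[:,395:]=0; m[:185]=0;m[290:]=0
cs,_=cv2.findContours(m.astype(np.uint8),cv2.RETR_EXTERNAL,cv2.CHAIN_APPROX_NONE)
h=cv2.convexHull(max(cs,key=cv2.contourArea)).reshape(-1,2)
(cx,cy),r=cv2.minEnclosingCircle(h[h[:,0]>305]);print("deck",cx,cy,r,plane(T,(cx,cy),.022),r*1.42/602)
print("hub",blob(T,t.max(2)<85,(330,226,352,248)))
big=np.hstack([cv2.resize(T["frame"][185:290,250:395],None,fx=2.7,fy=2.7,interpolation=2),cv2.resize(S["frame"][215:320,250:395],None,fx=2.7,fy=2.7,interpolation=2)])
cv2.imwrite("pics/crop0.png",big[:,:,::-1])
E
```

```text
btn [] [(58, array([361.9, 231.5]), [8, 6, 9, 8])]
post [(28, array([304. , 223.5]), [6, 9, 5, 6])] [(30, array([340.5, 265.7]), [6, 6, 4, 11])]
deck 339.4422302246094 238.1064453125 45.18220901489258 [ 0.55434372 -0.02776649  0.022     ] 0.10657597475273664
hub [(121, array([339.2, 236.5]), [4, 4, 12, 13])]
```

View pics/crop0.png

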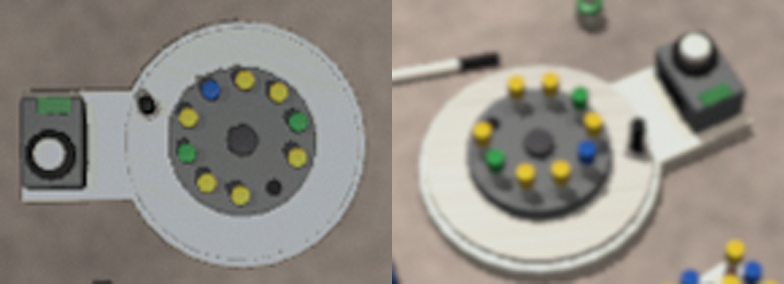

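The crop shows the button top at top-view (268.1,242.4) and scene (361.9,231.5). The post top is at top-view (304.3,223.5) and scene about (340.7,260.5). I'll fit the deck on its clean right side.

Run:
```python
from h import *;import pickle
from scipy.optimize import least_squares
d=pickle.load(open("c0.pkl","rb"));T,S=d["top"],d["scene"];t=T["frame"].astype(int)
print("cam",ray(T,(0,0))[0])
m=(t.min(2)>140)&(np.ptp(t,axis=2)<40); m[:,:296]=0; m[:,395:]=0; m[:185]=0;m[290:]=0
cs,_=cv2.findContours(m.astype(np.uint8),cv2.RETR_EXTERNAL,cv2.CHAIN_APPROX_NONE)
h=max(cs,key=cv2.contourArea).reshape(-1,2);h=h[h[:,0]>318]
W=np.array([plane(T,p,.022)[:2] for p in h])
f=least_squares(lambda q:np.hypot(*(W-q[:2]).T)-q[2],[.55,-.03,.11],loss="soft_l1",f_scale=.002).x;print("axis fit",f)
drum=(t.max(2)<125)&(t.max(2)>60);b=blob(T,drum,(308,205,372,270));print(b[0],"hub z50",plane(T,(339.2,236.5),.05))
btn=tri(T,(268.1,242.4),S,(361.9,231.5));post=tri(T,(304.3,223.5),S,(340.7,260.5))
print("btn",btn,"post",post,"post z75",plane(T,(304.3,223.5),.075),"scene z75",plane(S,(340.7,260.5),.075))
A=f[:2];p=plane(T,(304.3,223.5),.075)[:2]-A;b=btn[:2]-A
print("r post",np.hypot(*p),"r btn",np.hypot(*b),np.degrees(np.arctan2(p[1],p[0])),np.degrees(np.arctan2(b[1],b[0])))
# head + button line in picture: green label & head box
g=(t[:,:,1]-t[:,:,0]>25);print(blob(T,g,(255,215,285,235)))
for px in [(258,220.7),(281,220.7),(281,254),(258,254)]:print(plane(T,px,.066))
```

```text
cam [ 0.43747909 -0.01406127  1.48242733]
axis fit [ 0.55504317 -0.02710507  0.10923255]
(2000, array([339., 237.]), [4, 4, 55, 56]) hub z50 [ 0.55594189 -0.02689122  0.05      ]
btn [0.5380919  0.13998609 0.08608795] post [0.58456283 0.05726945 0.07333597] post z75 [0.58372321 0.05559841 0.075     ] scene z75 [0.58610832 0.05845372 0.075     ]
r post 0.08753519311397279 r btn 0.1679488024802211 70.87440039796353 95.7927950345799
[(72, array([269.5, 223.5]), [9, 6, 12, 6])]
[0.5902833  0.16584769 0.066     ]
[0.59079644 0.11131664 0.066     ]
[0.51189424 0.11000469 0.066     ]
[0.5113408  0.16429929 0.066     ]
```

Measured geometry agrees with the sizes given:

| Item | Measured |
|---|---|
| Axis | (0.555, -0.027) |
| Window direction | about 91.3° |
| Post | 70.9°, so carousel about -0.36 rad |
| Button top | (0.538, 0.140, 0.086) |

Approaching above the post, with the jaw line close to tangential.

servo_tool:
  fingers: [0,0,0,0,0,0,0,0,0,0,0,0]
  offset:
    - [-41,-27,5]
    - [-82,-54,10]
    - [-123,-81,15]
    - [-164,-108,20]
    - [-205,-135,25]
    - [-246,-162,30]
    - [-287,-189,35]
    - [-328,-216,40]
    - [-369,-243,45]
    - [-410,-270,50]
    - [-451,-297,55]
    - [-492,-324,60]
  delta_rot:
    - [0,0,7]
    - [0,0,14]
    - [0,0,21]
    - [0,0,28]
    - [0,0,35]
    - [0,0,42]
    - [0,0,49]
    - [0,0,56]
    - [0,0,63]
    - [0,0,70]
    - [0,0,77]
    - [0,0,84]
  force: 20

```text
time: 1.3
position: [0.542, 0.1079, 0.1707]
eef_rot: [0.765, 0.644, -0.0, -0.0]
ft_force: [1.3, 0.7, 0.2]
gripper_width: 1.002
gripper_force: 0.0
```

```bash
cat > goto.py <<'E'
from rig import ctrl;import numpy as np,sys
from scipy.spatial.transform import Rotation as R
s=ctrl.read_state();p=np.array(s["position"]);r=R.from_quat(s["eef_rot"]);m=r.as_matrix()
print("t",s["time"],"p",p.round(4),"yaw_y",np.degrees(np.arctan2(m[1,1],m[0,1])).round(1),"q6",round(s["qpos"][5],2),"F",np.round(s["ft_force"],1),"w",round(s["gripper_width"],3),"gf",s["gripper_force"])
for a in sys.argv[1:]:
    print(a,(r.inv().apply(np.array(eval(a))-p)*1000).round(1))
E
python3 goto.py "(.5845,.058,.13)" "(.5845,.058,.053)"
```

```text
t 1.3 p [0.542  0.1079 0.1707] yaw_y -9.9 q6 1.82 F [1.3 0.7 0.2] w 1.002 gf 0.0
(.5845,.058,.13) [-41.9  50.4  40.7]
(.5845,.058,.053) [-41.9  50.5 117.7]
```

servo_tool:
  fingers: [0,0,0,0]
  offset:
    - [-21,25,15]
    - [-42,50,35]
    - [-42,50,35]
    - [-42,50,35]
  delta_rot:
    - [0,0,0]
    - [0,0,0]
    - [0,0,0]
    - [0,0,0]

```text
time: 1.7
position: [0.5828, 0.0596, 0.1351]
eef_rot: [0.764, 0.645, -0.001, -0.001]
ft_force: [-0.3, 0.9, 0.4]
gripper_width: 0.999
gripper_force: 0.0
```

```bash
python3 goto.py "(.5845,.058,.053)"
python3 - <<'E'
from rig import ctrl;import cv2,pickle
from h import *
c=ctrl.camera("wrist");pickle.dump(c,open("w1.pkl","wb"))
P=lambda X:cv2.projectPoints(np.array([X],float),np.array(c["rvec"],float),np.array(c["tvec"],float),K(c),None)[0].ravel().round(1)
print("post exp",P((.5845,.058,.075)),P((.5845,.058,.03)),"axis",P((.555,-.027,.05)))
cv2.imwrite("pics/w1.png",c["frame"][:,:,::-1])
E
```

```text
t 1.7 p [0.5828 0.0596 0.1351] yaw_y -9.7 q6 1.73 F [-0.3  0.9  0.4] w 0.999 gf 0.0
(.5845,.058,.053) [-1.3  2.2 82.1]
post exp [321.6 258.1] [321.2 234.9] axis [301.7 353.1]
```

View pics/w1.png

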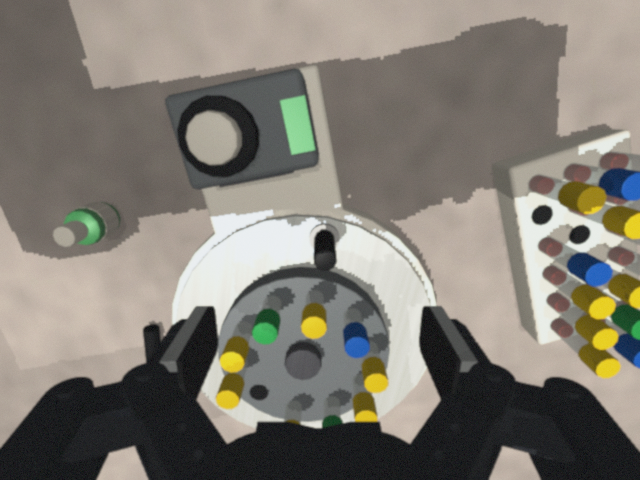

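The wrist view shows the post top at (325,259) against the predicted (322,258). That agrees, so I'm descending and gripping.

servo_tool:
  fingers: [0,0,0,0,0.5,1,1,1,1,1,1,1]
  offset:
    - [-1,2,25]
    - [-1,2,50]
    - [-1,2,75]
    - [-1,2,82]
    - [-1,2,82]
    - [-1,2,82]
    - [-1,2,82]
    - [-1,2,82]
    - [-1,2,82]
    - [-1,2,82]
    - [-1,2,82]
    - [-1,2,82]
  delta_rot:
    - [0,0,0]
    - [0,0,0]
    - [0,0,0]
    - [0,0,0]
    - [0,0,0]
    - [0,0,0]
    - [0,0,0]
    - [0,0,0]
    - [0,0,0]
    - [0,0,0]
    - [0,0,0]
    - [0,0,0]
  force: 20

```text
time: 2.95
position: [0.5863, 0.0587, 0.0553]
eef_rot: [0.764, 0.646, 0.001, 0.001]
ft_force: [0.1, 0.8, 5.2]
gripper_width: 0.166
gripper_force: 21.0
```

```bash
python3 goto.py
cat > circ.py <<'E'
# rows along the circle about A from the present post angle: circ.py start_deg step n
import sys,numpy as np
from rig import ctrl
from scipy.spatial.transform import Rotation as R
s=ctrl.read_state();r=R.from_quat(s["eef_rot"]);A=np.array([.5555,-.027]);p=np.array(s["position"][:2])-A
print("t",s["time"],"r",np.hypot(*p),"ang",np.degrees(np.arctan2(p[1],p[0])),"z",s["position"][2],"F",np.round(s["ft_force"],1),"w",s["gripper_width"],s["gripper_force"])
a0,st,n=map(float,sys.argv[1:4]);c=lambda a:.09*np.array([np.cos(np.radians(a)),np.sin(np.radians(a))])
print([[int(round(v)) for v in 1000*r.inv().apply([*(c(a0+st*i)-c(a0)),0])] for i in range(1,int(n)+1)])
E
python3 circ.py 70.9 5 12
```

```text
t 2.95 p [0.5863 0.0587 0.0553] yaw_y -9.6 q6 1.73 F [0.1 0.8 5.2] w 0.166 gf 20.986855924129486
t 2.95 r 0.09108572114737709 ang 70.25405376726627 z 0.055305266093837804 F [0.1 0.8 5.2] w 0.1660275528409634 20.986855924129486
[[1, -8, 0], [1, -16, 0], [1, -23, 0], [0, -31, 0], [-2, -39, 0], [-4, -46, 0], [-8, -54, 0], [-11, -61, 0], [-15, -67, 0], [-20, -73, 0], [-26, -79, 0], [-31, -84, 0]]
```

servo_tool:
  fingers: [1,1,1,1,1,1,1,1,1,1,1,1]
  offset:
    - [1,-8,0]
    - [1,-16,0]
    - [1,-23,0]
    - [0,-31,0]
    - [-2,-39,0]
    - [-4,-46,0]
    - [-8,-54,0]
    - [-11,-61,0]
    - [-15,-67,0]
    - [-20,-73,0]
    - [-26,-79,0]
    - [-31,-84,0]
  delta_rot:
    - [0,0,0]
    - [0,0,0]
    - [0,0,0]
    - [0,0,0]
    - [0,0,0]
    - [0,0,0]
    - [0,0,0]
    - [0,0,0]
    - [0,0,0]
    - [0,0,0]
    - [0,0,0]
    - [0,0,0]

```text
time: 4.15
position: [0.4974, 0.0419, 0.0548]
eef_rot: [0.764, 0.646, 0.001, 0.0]
ft_force: [2.6, 1.2, 5.1]
gripper_width: 0.164
gripper_force: 21.4
```

```bash
python3 circ.py 130.9 5 12
```

```text
t 4.15 r 0.09010027855554631 ang 130.13772086935708 z 0.054751574766776556 F [2.6 1.2 5.1] w 0.16434942311801654 21.402010917663574
[[-6, -5, 0], [-13, -9, 0], [-20, -12, 0], [-27, -15, 0], [-35, -18, 0], [-42, -19, 0], [-50, -20, 0], [-58, -21, 0], [-66, -20, 0], [-74, -19, 0], [-81, -17, 0], [-89, -15, 0]]
```

Tracking is good: radius 90.1 mm and forces are small. Continuing.

servo_tool:
  fingers: [1,1,1,1,1,1,1,1,1,1,1,1]
  offset:
    - [-6,-5,0]
    - [-13,-9,0]
    - [-20,-12,0]
    - [-27,-15,0]
    - [-35,-18,0]
    - [-42,-19,0]
    - [-50,-20,0]
    - [-58,-21,0]
    - [-66,-20,0]
    - [-74,-19,0]
    - [-81,-17,0]
    - [-89,-15,0]
  delta_rot:
    - [0,0,0]
    - [0,0,0]
    - [0,0,0]
    - [0,0,0]
    - [0,0,0]
    - [0,0,0]
    - [0,0,0]
    - [0,0,0]
    - [0,0,0]
    - [0,0,0]
    - [0,0,0]
    - [0,0,0]

```text
time: 5.35
position: [0.4662, -0.0431, 0.0544]
eef_rot: [0.764, 0.646, -0.0, -0.001]
ft_force: [-0.9, 3.3, 10.8]
gripper_width: 0.166
gripper_force: 22.1
```

```bash
python3 circ.py 190.9 5 12
```

```text
t 5.35 r 0.09070469010928776 ang -169.7993825953346 z 0.05436075006261593 F [-0.9  3.3 10.8] w 0.16647054596888924 22.12253898382187
[[-7, 3, 0], [-14, 7, 0], [-21, 11, 0], [-27, 16, 0], [-33, 21, 0], [-38, 27, 0], [-43, 33, 0], [-47, 40, 0], [-50, 47, 0], [-53, 54, 0], [-56, 62, 0], [-57, 69, 0]]
```

servo_tool:
  fingers: [1,1,1,1,1,1,1,1,1,1,1,1]
  offset:
    - [-7,3,-1]
    - [-14,7,-2]
    - [-21,11,-2]
    - [-27,16,-2]
    - [-33,21,-2]
    - [-38,27,-2]
    - [-43,33,-2]
    - [-47,40,-2]
    - [-50,47,-2]
    - [-53,54,-2]
    - [-56,62,-2]
    - [-57,69,-2]
  delta_rot:
    - [0,0,0]
    - [0,0,0]
    - [0,0,0]
    - [0,0,0]
    - [0,0,0]
    - [0,0,0]
    - [0,0,0]
    - [0,0,0]
    - [0,0,0]
    - [0,0,0]
    - [0,0,0]
    - [0,0,0]

```text
time: 6.55
position: [0.5221, -0.1158, 0.0545]
eef_rot: [0.765, 0.644, -0.007, 0.0]
ft_force: [-6.3, -12.6, -3.3]
gripper_width: 0.164
gripper_force: 21.1
```

```bash
python3 circ.py 250.9 5 12
```

```text
t 6.55 r 0.09485499736802702 ang -110.59843248758887 z 0.05452475709369239 F [ -6.3 -12.6  -3.3] w 0.16407828278325912 21.148108541965485
[[-1, 8, 0], [-1, 16, 0], [-1, 23, 0], [0, 31, 0], [2, 39, 0], [5, 46, 0], [8, 54, -1], [11, 60, -1], [16, 67, -1], [21, 73, -1], [26, 79, -1], [32, 84, -1]]
```

The tool sits about 5 mm outside the circle and is being pushed outward with 14 N. I'll look before going on.

```bash
python3 - <<'E'
from rig import ctrl;import cv2
s=ctrl.read_state();print(s["torque"],s["qpos"])
a=ctrl.camera("wrist")["frame"];b=ctrl.camera("scene")["frame"][180:330,220:420]
im=np.hstack([cv2.resize(a,(480,360)),cv2.resize(b,(320,240))]) if 0 else None
import numpy as np
o=np.zeros((600,640,3),np.uint8);o[:360,:480]=cv2.resize(a,(480,360));o[360:600,:320]=cv2.resize(b,(320,240))
t=ctrl.camera("top")["frame"][180:300,270:430];o[360:600,320:640]=cv2.resize(t,(320,240))
cv2.imwrite("pics/c2.png",o[:,:,::-1])
E
python3 goto.py
```

```text
[-2.35096697  1.40094814  0.10620134] [-0.32963075  0.4246523  -0.33080312  0.82162201 -0.01238265  1.41189123]
t 6.7 p [ 0.5237 -0.1162  0.0546] yaw_y -9.8 q6 1.41 F [ -4.3 -12.1  -7. ] w 0.168 gf 20.699253380298615
```

View pics/c2.png

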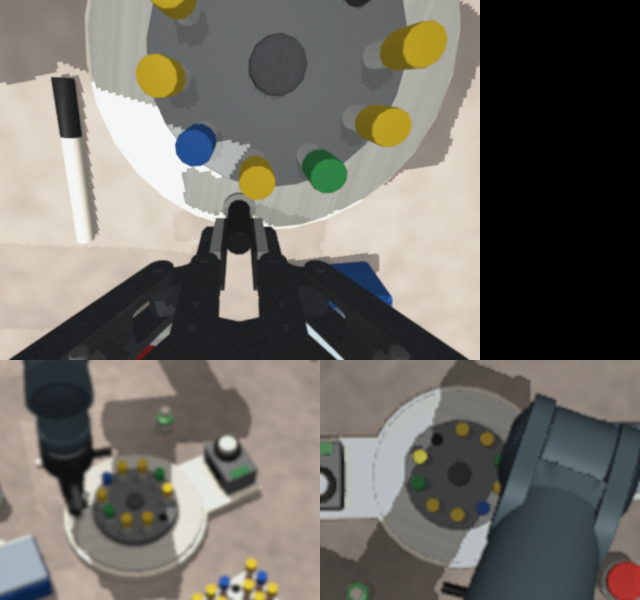

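The wrist view shows the post, at about (238,235) in the picture, has rolled forward to the front edge of the pads because the tool was not turning with it. I'll regrip here, then turn the tool with the post. The remaining 200° fits the last joint's range.

servo_tool:
  fingers: [0.6,0.6,0.6,0.6,0.6,0.6]
  offset:
    - [0,0,0]
    - [0,0,0]
    - [0,0,0]
    - [0,0,0]
    - [0,0,0]
    - [0,0,0]
  delta_rot:
    - [0,0,0]
    - [0,0,0]
    - [0,0,0]
    - [0,0,0]
    - [0,0,0]
    - [0,0,0]

```text
time: 7.3
position: [0.5266, -0.1107, 0.0564]
eef_rot: [0.764, 0.646, 0.0, 0.0]
ft_force: [-0.2, 0.7, -0.2]
gripper_width: 0.399
gripper_force: 0.0
```

```bash
python3 goto.py "(.524,-.1115,.055)"
python3 - <<'E'
from rig import ctrl;import cv2
from h import *
c=ctrl.camera("wrist");f=c["frame"].astype(int)
A=np.array([.5555,-.027])
for a in (240,245,250,255):
    X=[*(A+.09*np.array([np.cos(np.radians(a)),np.sin(np.radians(a))])),.075]
    print(a,cv2.projectPoints(np.array([X]),np.array(c["rvec"],float),np.array(c["tvec"],float),K(c),None)[0].ravel())
cv2.imwrite("pics/w3.png",c["frame"][:,:,::-1])
E
```

```text
t 7.3 p [ 0.5266 -0.1107  0.0564] yaw_y -9.6 q6 1.41 F [-0.2  0.7 -0.2] w 0.399 gf 0.0
(.524,-.1115,.055) [-1.2 -2.4  1.4]
240 [276.95436549 322.59413231]
245 [295.53003209 327.72624432]
250 [314.34277801 331.41542005]
255 [333.33069497 333.66721993]
```

View pics/w3.png

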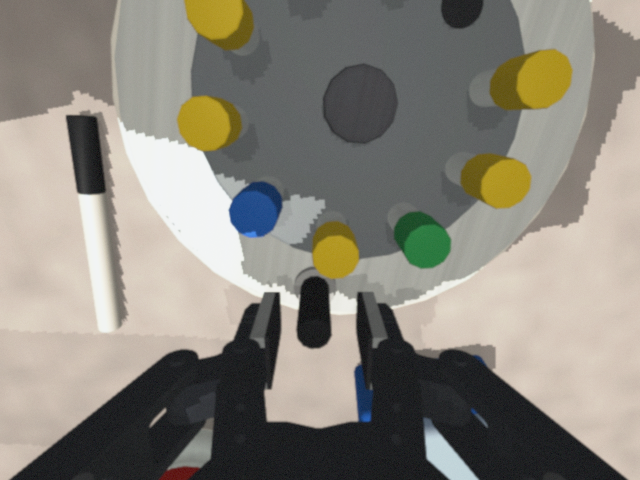

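Post is centred at (314,334), which puts it at 250°. Regripping.

servo_tool:
  fingers: [1,1,1,1,1,1]
  offset:
    - [-1,-2,1]
    - [-1,-2,1]
    - [-1,-2,1]
    - [-1,-2,1]
    - [-1,-2,1]
    - [-1,-2,1]
  delta_rot:
    - [0,0,0]
    - [0,0,0]
    - [0,0,0]
    - [0,0,0]
    - [0,0,0]
    - [0,0,0]

```text
time: 7.95
position: [0.524, -0.1115, 0.0553]
eef_rot: [0.764, 0.646, -0.0, -0.0]
ft_force: [-1.7, -0.1, 0.2]
gripper_width: 0.161
gripper_force: 20.8
```

```bash
python3 circ.py 250 5 12
```

```text
t 7.95 r 0.0901385242530466 ang -110.42405571451029 z 0.05526049258143079 F [-1.7 -0.1  0.2] w 0.16122281673697017 20.79193353652954
[[-1, 8, 0], [-1, 16, 0], [-1, 23, 0], [0, 31, 0], [1, 39, 0], [4, 46, 0], [7, 54, 0], [10, 61, 0], [14, 67, 0], [19, 74, 0], [24, 79, 0], [30, 85, 0]]
```

servo_tool:
  fingers: [1,1,1,1,1,1,1,1,1,1,1,1]
  offset:
    - [-1,8,0]
    - [-1,16,0]
    - [-1,23,0]
    - [0,31,0]
    - [1,39,0]
    - [4,46,0]
    - [7,54,0]
    - [10,61,0]
    - [14,67,0]
    - [19,74,0]
    - [24,79,0]
    - [30,85,0]
  delta_rot:
    - [0,0,-5]
    - [0,0,-10]
    - [0,0,-15]
    - [0,0,-20]
    - [0,0,-25]
    - [0,0,-30]
    - [0,0,-35]
    - [0,0,-40]
    - [0,0,-45]
    - [0,0,-50]
    - [0,0,-55]
    - [0,0,-60]

```text
time: 9.15
position: [0.6133, -0.0968, 0.0553]
eef_rot: [0.337, 0.941, -0.001, 0.0]
ft_force: [-1.9, -0.7, 2.2]
gripper_width: 0.166
gripper_force: 20.8
```

```bash
python3 goto.py; python3 circ.py 310 5 12
```

```text
t 9.15 p [ 0.6133 -0.0968  0.0553] yaw_y 50.6 q6 0.43 F [-1.9 -0.7  2.2] w 0.166 gf 20.815527141094208
t 9.15 r 0.09064108629631819 ang -50.34517455800814 z 0.055268404776407126 F [-1.9 -0.7  2.2] w 0.16590015723842821 20.815527141094208
[[-1, 8, 0], [-2, 16, 0], [-1, 23, 0], [0, 31, 0], [1, 39, 0], [4, 46, 0], [7, 54, 0], [10, 61, 0], [14, 67, 0], [19, 74, 0], [24, 80, 0], [30, 85, 0]]
```

servo_tool:
  fingers: [1,1,1,1,1,1,1,1,1,1,1,1]
  offset:
    - [-1,8,0]
    - [-1,16,0]
    - [-1,23,0]
    - [0,31,0]
    - [1,39,0]
    - [4,46,0]
    - [7,54,0]
    - [10,61,0]
    - [14,67,0]
    - [19,74,0]
    - [24,80,0]
    - [30,85,0]
  delta_rot:
    - [0,0,-5]
    - [0,0,-10]
    - [0,0,-15]
    - [0,0,-20]
    - [0,0,-25]
    - [0,0,-30]
    - [0,0,-35]
    - [0,0,-40]
    - [0,0,-45]
    - [0,0,-50]
    - [0,0,-55]
    - [0,0,-60]

```text
time: 10.35
position: [0.6445, -0.0121, 0.0553]
eef_rot: [-0.179, 0.984, -0.001, 0.0]
ft_force: [-0.3, -1.9, 0.8]
gripper_width: 0.165
gripper_force: 20.7
```

```bash
python3 goto.py; python3 circ.py 370 5 12
```

```text
t 10.35 p [ 0.6445 -0.0121  0.0553] yaw_y 110.6 q6 -0.48 F [-0.3 -1.9  0.8] w 0.165 gf 20.71342706680298
t 10.35 r 0.09020207644155151 ang 9.539809658377713 z 0.055291536322200324 F [-0.3 -1.9  0.8] w 0.1654111785695308 20.71342706680298
[[-1, 8, 0], [-2, 16, 0], [-1, 23, 0], [0, 31, 0], [1, 39, 0], [4, 46, 0], [6, 54, 0], [10, 61, 0], [14, 67, 0], [19, 74, 0], [24, 80, 0], [30, 85, 0]]
```

servo_tool:
  fingers: [1,1,1,1,1,1,1,1,1,1,1,1]
  offset:
    - [-1,8,0]
    - [-1,16,0]
    - [-1,23,0]
    - [0,31,0]
    - [1,39,0]
    - [4,46,0]
    - [7,54,0]
    - [10,61,0]
    - [14,67,0]
    - [19,74,0]
    - [24,80,0]
    - [30,85,0]
  delta_rot:
    - [0,0,-5]
    - [0,0,-10]
    - [0,0,-15]
    - [0,0,-20]
    - [0,0,-25]
    - [0,0,-30]
    - [0,0,-35]
    - [0,0,-40]
    - [0,0,-45]
    - [0,0,-50]
    - [0,0,-55]
    - [0,0,-60]

```text
time: 11.55
position: [0.5868, 0.0567, 0.0553]
eef_rot: [-0.647, 0.763, -0.001, -0.0]
ft_force: [0.9, -2.6, -0.1]
gripper_width: 0.164
gripper_force: 20.6
```

```bash
python3 goto.py; python3 circ.py 430 5 4;python3 circ.py 430 1.3 1
```

```text
t 11.55 p [0.5868 0.0567 0.0553] yaw_y 170.6 q6 -1.42 F [ 0.9 -2.6 -0.1] w 0.164 gf 20.594060719013214
t 11.55 r 0.08934075316945723 ang 69.46470303430797 z 0.05527101321839494 F [ 0.9 -2.6 -0.1] w 0.16369327978175074 20.594060719013214
[[-1, 8, 0], [-2, 16, 0], [-1, 23, 0], [0, 31, 0]]
t 11.55 r 0.08934075316945723 ang 69.46470303430797 z 0.05527101321839494 F [ 0.9 -2.6 -0.1] w 0.16369327978175074 20.594060719013214
[[0, 2, 0]]
```

servo_tool:
  fingers: [1,1,1,1,1,1,1,1,0.6,0.6,0.6,0.6]
  offset:
    - [-1,8,0]
    - [-1,16,0]
    - [-1,23,0]
    - [0,31,0]
    - [0,33,0]
    - [0,33,0]
    - [0,33,0]
    - [0,33,0]
    - [0,33,0]
    - [0,33,0]
    - [0,33,0]
    - [0,33,0]
  delta_rot:
    - [0,0,-5]
    - [0,0,-10]
    - [0,0,-15]
    - [0,0,-20]
    - [0,0,-21]
    - [0,0,-21]
    - [0,0,-21]
    - [0,0,-21]
    - [0,0,-21]
    - [0,0,-21]
    - [0,0,-21]
    - [0,0,-21]

```text
time: 12.75
position: [0.5538, 0.0636, 0.0553]
eef_rot: [0.774, -0.633, -0.0, -0.0]
ft_force: [-0.1, -1.0, 0.1]
gripper_width: 0.402
gripper_force: 0.0
```

servo_tool:
  fingers: [0.6,0.6,0.6,0.6]
  offset:
    - [0,0,-30]
    - [0,0,-60]
    - [0,0,-90]
    - [0,0,-90]
  delta_rot:
    - [0,0,0]
    - [0,0,0]
    - [0,0,0]
    - [0,0,0]

```text
time: 13.15
position: [0.557, 0.0635, 0.1499]
eef_rot: [0.774, -0.633, 0.003, -0.003]
ft_force: [-0.4, 0.7, 0.2]
gripper_width: 0.399
gripper_force: 0.0
```

```bash
python3 goto.py "(.538,.14,.12)"
python3 - <<'E'
from rig import ctrl;import cv2,pickle
from h import *
c=ctrl.camera("wrist");pickle.dump(c,open("w4.pkl","wb"))
P=lambda X:cv2.projectPoints(np.array([X],float),np.array(c["rvec"],float),np.array(c["tvec"],float),K(c),None)[0].ravel().round(1)
print("post@91.3",P((.5535,.063,.075)),"btn",P((.538,.14,.086)),"win",P((.552,.114,.046)))
cv2.imwrite("pics/w4.png",c["frame"][:,:,::-1])
E
```

```text
t 13.15 p [0.557  0.0635 0.1499] yaw_y -168.6 q6 -1.77 F [-0.4  0.7  0.2] w 0.399 gf 0.0
(.538,.14,.12) [-78.8   3.7  29.8]
post@91.3 [324.4 250.1] btn [323.8 360.7] win [312.7 297. ]
```

View pics/w4.png

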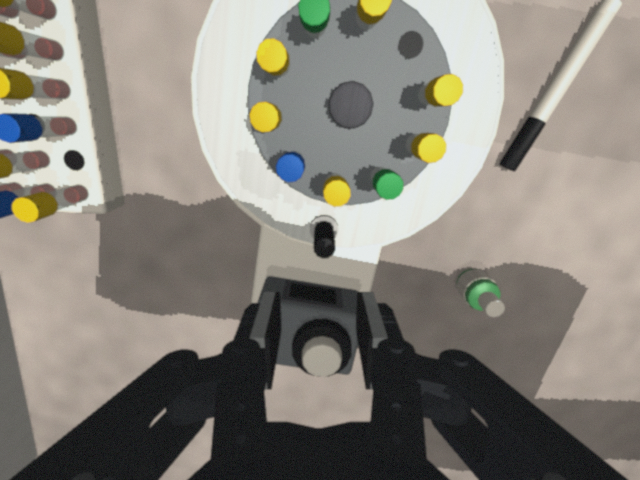

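The wrist view shows the post top at (323,245) and the window at (312,291), within 1–2° of facing. The button is at (322,357), matching the prediction. Moving over the button with the fingers shut.

servo_tool:
  fingers: [1,1,1,1,1,1,1]
  offset:
    - [-26,1,0]
    - [-52,2,0]
    - [-77,3,10]
    - [-77,3,30]
    - [-77,3,30]
    - [-77,3,30]
    - [-77,3,30]
  delta_rot:
    - [0,0,0]
    - [0,0,0]
    - [0,0,0]
    - [0,0,0]
    - [0,0,0]
    - [0,0,0]
    - [0,0,0]

```text
time: 13.9
position: [0.5359, 0.1377, 0.1156]
eef_rot: [0.774, -0.634, 0.0, -0.0]
ft_force: [-0.6, -0.4, -0.1]
gripper_width: 0.004
gripper_force: 0.0
```

```bash
python3 goto.py "(.538,.14,.079)"
```

```text
t 13.9 p [0.5359 0.1377 0.1156] yaw_y -168.6 q6 -1.63 F [-0.6 -0.4 -0.1] w 0.004 gf 0.0
(.538,.14,.079) [-1.8 -2.5 36.6]
```

servo_tool:
  fingers: [1,1,1,1,1,1,1]
  offset:
    - [-2,-2,15]
    - [-2,-2,26]
    - [-2,-2,30]
    - [-2,-2,33]
    - [-2,-2,35]
    - [-2,-2,36]
    - [-2,-2,36]
  delta_rot:
    - [0,0,0]
    - [0,0,0]
    - [0,0,0]
    - [0,0,0]
    - [0,0,0]
    - [0,0,0]
    - [0,0,0]

```text
time: 14.6
position: [0.5373, 0.1401, 0.0818]
eef_rot: [0.774, -0.633, 0.001, -0.0]
ft_force: [-5.9, -2.5, 16.3]
gripper_width: -0.004
gripper_force: 7.9
```

servo_tool:
  fingers: [1,1,1]
  offset:
    - [0,0,2]
    - [0,0,3]
    - [0,0,3]
  delta_rot:
    - [0,0,0]
    - [0,0,0]
    - [0,0,0]

```text
time: 14.9
position: [0.5375, 0.1401, 0.0815]
eef_rot: [0.774, -0.633, 0.001, -0.001]
ft_force: [-13.0, -2.7, 33.9]
gripper_width: -0.004
gripper_force: 16.9
```

Run:
```python
from rig import ctrl;import cv2,numpy as np
c=ctrl.camera("wrist")["frame"];s=ctrl.camera("scene")["frame"][200:290,300:420]
o=np.zeros((360,800,3),np.uint8);o[:,:480]=cv2.resize(c,(480,360));o[:240,480:]=cv2.resize(s,(320,240));cv2.imwrite("pics/p5.png",o[:,:,::-1])
```

```text
(no output)
```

View pics/p5.png

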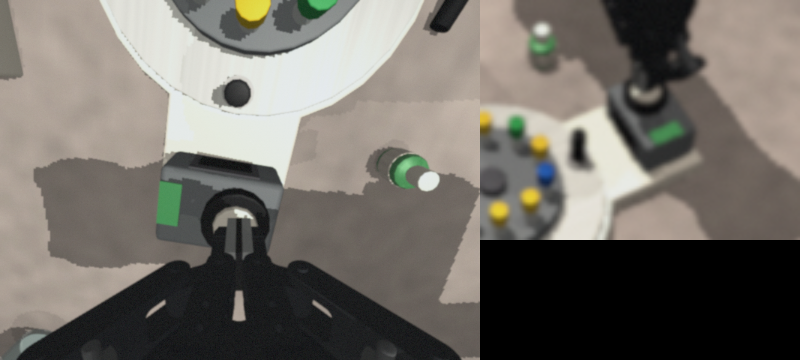

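The fingers are centred on the button, which is bottomed: 18 N more moved it only 0.3 mm. The post, at (237,92), lies on the midline of the reader arm. Retracting.

servo_tool:
  fingers: [1,1,1,1,1,1,1]
  offset:
    - [0,0,-10]
    - [0,0,-40]
    - [0,0,-80]
    - [0,0,-120]
    - [0,0,-120]
    - [0,0,-120]
    - [0,0,-120]
  delta_rot:
    - [0,0,0]
    - [0,0,0]
    - [0,0,0]
    - [0,0,0]
    - [0,0,0]
    - [0,0,0]
    - [0,0,0]

```text
time: 15.7
position: [0.5365, 0.1403, 0.1953]
eef_rot: [0.774, -0.633, -0.001, 0.001]
ft_force: [-0.1, 0.4, -0.6]
gripper_width: -0.001
gripper_force: 0.0
```

```bash
python3 goto.py
python3 - <<'E'
from rig import ctrl
from h import *
c=ctrl.camera("wrist");f=c["frame"].astype(int)
P=lambda X:cv2.projectPoints(np.array([X],float),np.array(c["rvec"],float),np.array(c["tvec"],float),K(c),None)[0].ravel().round(1)
e=P((.5535,.063,.075));x,y=map(int,e);print("exp",e)
for b in blob(c,f.max(2)<50,(x-30,max(y-30,0),x+30,y+30)):print(b,plane(c,b[1],.06))
E
```

```text
t 15.7 p [0.5365 0.1403 0.1953] yaw_y -168.6 q6 -1.63 F [-0.1  0.4 -0.6] w -0.001 gf 0.0
exp [315.7 121.8]
(43, array([309.8, 122.9]), [22, 22, 11, 16]) [0.55768569 0.0648937  0.06      ]
```

The post measures about 3° from the window direction, inside the 9.7° tolerance, and the arm is clear. Handing in.

```bash
python3 -c "
from rig import ctrl
print(ctrl.close_job())"
```

```text
the job is handed in; nothing more can be done
None
```

I turned the carousel anticlockwise past the window and on through one whole turn, leaving the post in front of the window again (about 3° off, 9.7° allowed). I then pressed the button right down, retracted clear at 15.7 s and handed the job in; it gave no verdict back, and I didn't re-measure the other things on the bench.

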